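Check the notch of a drum shell with a tapered feeler blade

TASK

Set the steel check plate on the rim of the drum shell so that it sits seated and level between the lugs, and let go of it without dropping it. Then take the tapered feeler blade by its upright tab and slide it, tip first, flat along the floor of the notch in the rim and under the plate until it drags snugly between plate and notch, without prising the plate up. Finish while still holding the blade there, and leave everything else on the bench where it lies.

Things in the scene. Friction and masses are not known exactly. Their poses are not given: they have to be found in the camera images.
- drum: Fixed upright wooden drum shell, 154 mm outside, 130 mm inside, empty, on a 175 mm square, 12 mm thick board. Origin: centre of the board's underside, z up. Flat rim 100 mm above origin. Around it five round-topped steel lug posts, 10 mm thick, tops at 109 mm, axes 82.5 mm from the centre, at 55, 125 and 180 degrees from the notch (plate play 3.5 mm).
- drum_rim (a point): Centre of the drum's mouth, at rim height; axes as the drum's.
- drum_notch (a point): The notch in the drum's rim, on its -x side: 46 mm wide, 7 mm deep, right through the 12 mm wall, above a 44 mm wide steel bracket on the wall. This point is the middle of its level floor at the shell's outer face, 77 mm from the drum's axis, 93 mm above the bench. Axes as the drum's: +x points into the drum (the way the blade goes in), z up.
- plate: Loose steel check plate: disc 148 mm across, 5 mm thick, 0.6 to 0.83 kg; round wooden knob at its centre, 26 mm across, from 5 to 38 mm above the underside. Origin: centre of the underside, z up. Starts flat on the bench. Seated, its underside is at rim height, its edge about 3 mm inside the shell's outer face. Only its weight holds it: about half of it lifts one edge.
- blade: Loose steel feeler blade 125 x 20 mm, 0.13 kg, flat underside. Origin: on the underside below the middle of the tab; +x to the tip, z up. 2 mm thick at the tip (x = 110 mm), 1 mm more per 12 mm back, up to 8.2 mm at 75 mm from the tip, then 8 mm, to x = -15 mm. Upright wooden tab: 30 mm along x, 12 mm across y, from 8 to 48 mm above the underside.
- blade_tip (a point): Middle of the blade's tip edge, on the underside, 110 mm from its origin; axes as the blade's. In the 7 mm gap the blade becomes snug with the tip about 60 mm past the plate's edge (63 mm past drum_notch, give or take 4); pushed farther it lifts the plate's edge 1 mm per 12 mm.
- mallet: Bystander, to be left alone: wooden beater, 190 mm stick with a 28 mm rubber ball; origin near its middle, at bench level.
- clave: Bystander, to be left alone: dark wooden stick 160 x 22 x 22 mm; origin near its middle, at bench level.
- shaker: Bystander, to be left alone: closed cylindrical can 50 mm across, 85 mm tall; origin near its middle, at bench level.
- woodblock: Bystander, to be left alone: slotted wooden block 50 x 110 x 40 mm; origin near its middle, at bench level.
- hoop: Bystander, to be left alone: brass ring 64 mm across, 14 mm tall; origin near its middle, at bench level.
- drumkey: Bystander, to be left alone: T-shaped steel drum key about 60 mm long; origin near its middle, at bench level.
- small_lid: Bystander, to be left alone: plain wooden disc 96 mm across, 12 mm thick, without a knob (not the check plate); origin near its middle, at bench level.
- driver: Bystander, to be left alone: screwdriver; origin near its middle, at bench level.
Things that resemble listed ones, but are neither listed nor needed, are in the scene too. What is shaped like the plate but turquoise is not meant.

How it is judged (in metres and radians):
On the way, in this order (a step that is already met when the one before it is completed fails the run):
1. the check plate sits seated and level on the rim, let go, with the blade not yet under it (horizontal distance between plate and drum_rim below 0.007 m and angle between plate's own z axis and vertical below 0.012 rad and z of plate in the frame of drum between 0.0985 and 0.1018 m and contact force between plate and drum above 0.5 N and contact force between the arm and plate below 0.1 N and x of blade_tip in the frame of drum_notch below 0 m), for 0.2 s.
2. the held blade's tip has entered the notch, under the seated plate (horizontal distance between plate and drum_rim below 0.007 m and angle between plate's own z axis and vertical below 0.012 rad and z of plate in the frame of drum between 0.0985 and 0.1018 m and contact force between plate and drum above 0.5 N and contact force between the arm and plate below 0.1 N and y of blade_tip in the frame of drum_notch between -0.016 and 0.016 m and z of blade_tip in the frame of drum_notch between -0.004 and 0.005 m and angle between the x axis of blade and the x axis of drum, either way round below 0.2 rad and contact force between the fingers and blade above 2 N and x of blade_tip in the frame of drum_notch above 0.015 m), for 0.1 s.
At the end, for the whole second after the job is handed in: Plate untouched on the rim: within 7 mm of centre, 0.012 rad of level, -1.5 to +1.8 mm of rim height. Blade held at rest in the fingers, along the notch within 0.2 rad and 16 mm, tip 45-83 mm past the shell face, within 5 mm of floor height, pressing plate and notch over 0.5 N each (horizontal distance between plate and drum_rim below 0.007 m and angle between plate's own z axis and vertical below 0.012 rad and z of plate in the frame of drum between 0.0985 and 0.1018 m and contact force between each of plate, blade and drum above 0.5 N and contact force between the arm and plate below 0.1 N and y of blade_tip in the frame of drum_notch between -0.016 and 0.016 m and z of blade_tip in the frame of drum_notch between -0.004 and 0.005 m and angle between the x axis of blade and the x axis of drum, either way round below 0.2 rad and contact force between the fingers and blade above 2 N and x of blade_tip in the frame of drum_notch between 0.045 and 0.083 m and contact force between blade and plate above 0.5 N and linear speed of each of blade, plate below 0.01 m/s and height (world z) of blade above 0.08 m); the arm keeps its last pose, push and grip.
It fails at once if the plate is dropped: out of the fingers more than 12 mm above the rim (contact force between each of the fingers, the arm and plate below 0.05 N and height (world z) of plate above 0.112 m).
It fails at once if a bystander is moved more than 30 mm (distance of any of mallet, clave, shaker, woodblock, hoop, drumkey, small_lid, driver from where it was at the start of the episode above 0.03 m).
It also fails if it takes over 70 s, if anything falls off the work surface, if the arm or the gripper's body presses on something with over 40 N, if the wrist force passes 120 N, or if a joint passes its speed limit or range.

ROBOT

A 6-joint arm with a two-finger parallel gripper is mounted at the origin on the work surface. World frame = base frame: x ahead of the robot, y to its left, z up, the work surface at z = 0. Lengths are in m, angles in degrees, forces in N, time in s.
With the tool pointing down it reaches from about 0.4 to 0.825 m from the base axis. Payload 7 kg.
Tool frame: the origin (TCP) lies between the finger pads; the fingertips stand r.tcp_to_tips ahead of it and the grasp point (between the pads) lies 11 mm behind it (r.tcp_to_tips is the distance from the TCP to the fingertips, in m); z points along the fingers, y is the direction in which the jaws open and shut (so a half turn about z gives the same grasp; the last joint's range is limited). The gripper opens to 88 mm and grips with 3 to 60 N. Pads are 19 mm wide; open, the fingers measure 130 mm over their backs; the gripper's body (78 mm by 193 mm) begins 47 mm behind the grasp point.
Start: joints at [81.595, 20.546, 0.682, 0, -70.136, -16.507], TCP at [0.284, 0.612, 0.235] pointing down, gripper open.
Joint ranges: [-176.03, 176.03], [-82.01, 121.73], [-58.28, 71.71], [-173.87, 95.51], [-174.79, -0.11], [-173.66, 173.66]. Speed limits (degrees/s): [136.94, 136.94, 172.46, 180, 180, 180].

INTERFACE

Orientations are given as [roll, pitch, yaw] about the fixed x, y, z axes, in that order (R = Rz(yaw) Ry(pitch) Rx(roll)).
In Python, from plant import r, vision, nets gives the robot as it stands.
- The arm moves only by the tool move_arm, never from a script. Its arguments are lists of equal length, an entry for each row: "fingers": the opening, from 0 (shut) to 1 (fully open); "xyz": the shift along the tool's x, y, z normalised to -1 to 1, where 1 is 80 mm, a list of three; "roll": the turn about the tool's z normalised to -1 to 1, where 1 is 180 degrees. A call has 1 to 5 rows; each row is the pose to reach, as a shift and turn from the pose measured when the call began, along the tool's axes at that moment, turning the shorter way round; what a row does not reach only later rows make up. A row lasts 1/10 s, in which the tool goes at most 50 mm and 8.59 degrees, less where a joint would pass 70% of its speed; a pose out of reach is approached as far as the arm can. A call with a number of a shift or a turn outside -1 to 1 is refused whole. A call with a gripper value outside its range is refused whole. The fingers move at their own pace and stop on an object; "newtons" is the grip in N (left out, the last holds). Time passes only in rows, so rows that repeat a pose let the fingers close. It gives the time, the measured TCP pose, the force and the opening at its end, in the units of the state.
- r.get_state(): the state, without advancing time (a new reading comes with each control period).
- vision.capture(name): name is "scene" or "top" or "wrist"; returns a dict with "color" (384x512x3 uint8, red, green, blue), "range_z" (384x512 float32, m along the optical axis (not along the pixel's ray), 0 where there is no reading), "fx", "fy", "cx", "cy" (pixels), "rvec" (rotation vector, rad) and "tvec" (3), from world to camera coordinates, as OpenCV has them. Camera axes: x right, y down, z forward; pixel columns grow to the right and rows downward; lengths in m; the calibration is good to about 2 mm. A picture is of the moment at which its call begins.
- r.close_job(): hands the job in, once; it reports no verdict.
Trained networks look in the newest picture that a camera, given by its name, has taken for a name from the list of things; names that differ only in an ending like _2 or _b are one class to them, and where a whole thing is asked for, a point or a joint stands for the part that bears it (a point fixed in the world has none). Each returns a list of dicts, best first, with "confidence" (0 to 1); they miss things now and then, are a little off and sometimes report something else, mostly with a low value. They report only what shows in the picture. A call takes as long as a camera call. They do not tell look-alikes from the thing itself.
- nets.recognise(camera, thing): "bbox" ([left, top, width, height] in pixels, round what is visible of it).
The state is a dict: "time_s": time; "joints": joint angles; "qd": joint speeds; "joint_torque": joint torques, N m; "tcp_pos": TCP position; "eef_rot": TCP orientation; "contact_force": force on the tool from outside, world axes, zero at the start; "moment": the same for the moment, N m; "gripper_width": finger opening in m.
Only numpy, scipy, OpenCV 4.12 (cv2) and the standard library are available. Lean on these libraries where they do the work, as an engineer would, in place of code of your own. Each camera call takes 0.05 s, during which the arm holds its last target. There are 200 camera calls.

## Working session

There is one attempt and no reset: what is moved stays moved. The work goes in short steps, Python scripts to look and compute and a tool call to move; the robot and the scene stay as the last step left them, time stands still between calls to the robot, and variables do not carry over. Pictures are saved under pics/ and viewed, about 8 in all and at most 12, crops included, and the job is handed in when it is done.

Besides the shell and the picture viewer there is one more tool, called after "Request:" by a JSON object that holds its "fn" and its "kwargs". move_arm: Moves the arm, as the interface text tells. Scaled input: -1 to 1 covers 80 mm each way for a shift and 180 degrees each way for a turn. Its arguments: {"type":"object","properties":{"fingers":{"type":"array"},"xyz":{"type":"array"},"roll":{"type":"array"},"newtons":{"type":"number"}},"required":["fingers","xyz","roll"]}

```bash
ls; mkdir -p pics; cat > h.py <<'E'
import numpy as np,cv2
from plant import r,vision,nets
def cloud(c):
    R=cv2.Rodrigues(np.array(c["rvec"],float))[0];t=np.array(c["tvec"],float).ravel()
    z=c["range_z"];v,u=np.mgrid[:z.shape[0],:z.shape[1]]
    P=np.stack([(u-c["cx"])/c["fx"]*z,(v-c["cy"])/c["fy"]*z,z],-1)
    W=(P-t)@R; W[z<=0]=np.nan
    return W
def save(c,name,crop=None,s=1):
    im=c["color"][...,::-1]
    if crop: x,y,w,h=crop; im=im[y:y+h,x:x+w]
    cv2.imwrite("pics/"+name,cv2.resize(im,None,fx=s,fy=s,interpolation=cv2.INTER_CUBIC))
E
python3 - <<'E'
from h import *
s=r.get_state();print(s, r.tcp_to_tips)
for n in("top","scene"):
    c=vision.capture(n);np.savez(n,**c);save(c,n+".png",s=1.5)
    for th in("drum","plate","blade","drum_notch"):
        print(n,th,[(np.round(d["confidence"],2),d["bbox"]) for d in nets.recognise(n,th)][:4])
E
```

```text
pics
{'time_s': 0.0, 'joints': array([ 8.15963994e+01,  2.05901453e+01,  6.35475145e-01, -1.93426030e-02,
       -7.01357145e+01, -1.65072321e+01]), 'qd': array([ 0.01127242,  0.003828  ,  0.02668251,  0.05853071, -0.01463102,
       -0.07232387]), 'joint_torque': array([ 1.57960349e-03, -5.82718241e+01,  2.93050486e+01,  6.99740052e+00,
        6.74753683e-03, -1.63914242e-04]), 'tcp_pos': array([0.28414122, 0.61177471, 0.2336526 ]), 'eef_rot': array([ 1.79908174e+02, -8.24989000e-03, -2.49174129e+01]), 'contact_force': array([-0.98765119,  1.00502848, -0.79479205]), 'moment': array([-0.00177782, -0.01008918, -0.01533019]), 'gripper_width': 0.0873632962928688} 0.008
top drum [(np.float64(0.92), [180.5, 141.7, 87.0, 91.4])]
top plate [(np.float64(0.76), [308.8, 171.3, 56.0, 56.0]), (np.float64(0.6), [327.0, 264.3, 54.6, 54.6])]
top blade [(np.float64(0.97), [106.8, 209.4, 30.2, 42.5]), (np.float64(0.48), [180.6, 140.3, 86.6, 91.5])]
top drum_notch [(np.float64(0.87), [179.7, 143.8, 86.0, 87.8])]
scene drum [(np.float64(0.94), [249.1, 171.2, 64.4, 64.3])]
scene plate [(np.float64(0.92), [161.4, 232.6, 58.2, 43.9]), (np.float64(0.9), [114.1, 195.3, 50.9, 36.7])]
scene blade [(np.float64(0.58), [306.8, 138.9, 15.3, 26.0])]
scene drum_notch [(np.float64(0.57), [251.8, 172.2, 58.6, 60.6]), (np.float64(0.45), [305.5, 230.5, 54.3, 35.8])]
```

View pics/top.png

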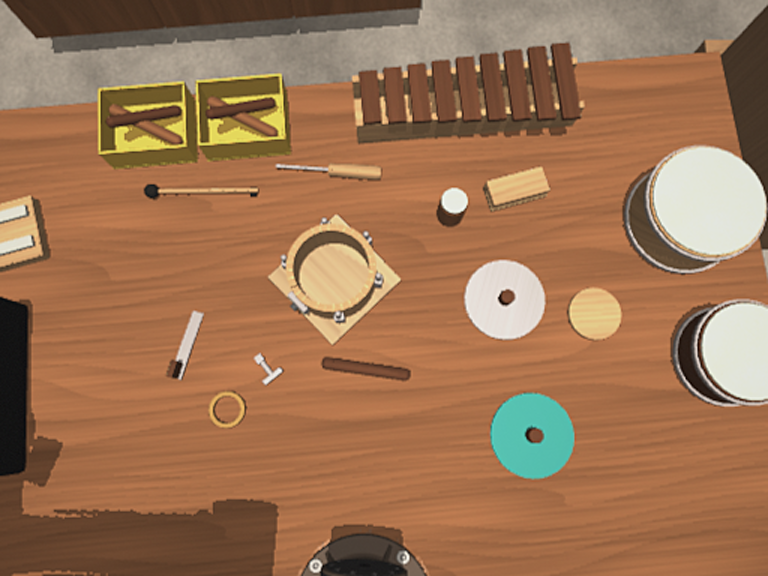

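View pics/scene.png

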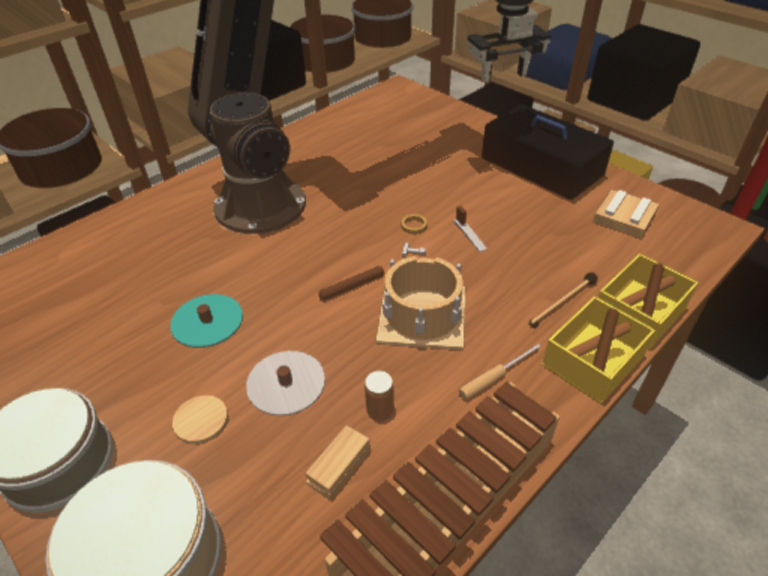

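The top view shows the steel plate at about (337,199) in original pixels and the drum at (222,178). The notch bracket is to its lower left at (199,202), and the blade runs from its tab at (118,246) to its tip at (131,209). The plate near (355,290) is turquoise, so I'll ignore it.

```bash
python3 - <<'E'
from h import *
c=dict(np.load("top.npz"));W=cloud(c);im=c["color"].astype(int)
def circ(u0,u1,v0,v1,f):
    w=W[v0:v1,u0:u1].reshape(-1,3);k=im[v0:v1,u0:u1].reshape(-1,3)
    m=f(w,k)&np.isfinite(w[:,2]);return w[m],k[m]
# plate
w,k=circ(300,372,165,235,lambda w,k:(w[:,2]>-.01)&(k.min(1)>150))
(cx,cy),rad=cv2.minEnclosingCircle(w[:,:2].astype(np.float32));print("plate",cx,cy,rad,np.median(w[:,2]),len(w),w.mean(0))
w,k=circ(300,372,165,235,lambda w,k:(w[:,2]>.025));print("knob",np.median(w,0),w.max(0),w.min(0),len(w))
# drum rim
w,k=circ(175,275,135,240,lambda w,k:(w[:,2]>.094)&(w[:,2]<.104));
A=np.c_[2*w[:,:2],np.ones(len(w))];s=np.linalg.lstsq(A,(w[:,:2]**2).sum(1),rcond=None)[0];print("rim",s[:2],np.sqrt(s[2]+s[0]**2+s[1]**2),len(w),np.median(w[:,2]))
ctr=s[:2]
# board
w,k=circ(175,275,135,240,lambda w,k:(w[:,2]>.006)&(w[:,2]<.018))
w=w[np.hypot(*(w[:,:2]-ctr).T)>.08]
print("board",cv2.minAreaRect(w[:,:2].astype(np.float32)),len(w))
# lugs/bracket pixels: grey pixels
w,k=circ(175,275,135,240,lambda w,k:(w[:,2]>.03)&((k.max(1)-k.min(1))<25)&(k.max(1)>90))
d=w[:,:2]-ctr
for a,b,z in sorted(zip(np.degrees(np.arctan2(d[:,1],d[:,0])),np.hypot(*d.T),w[:,2])): print("%.0f:%.3f,%.3f"%(a,b,z),end=" ")
# blade
w,k=circ(105,140,203,258,lambda w,k:(w[:,2]<.02)&((k.max(1)-k.min(1))<30)&(k.min(1)>120))
print("\nblade",cv2.minAreaRect(w[:,:2].astype(np.float32)),cv2.fitLine(w[:,:2].astype(np.float32),cv2.DIST_L2,0,.01,.01).ravel(),len(w),np.median(w[:,2]))
w,k=circ(105,140,203,258,lambda w,k:(w[:,2]>.035));print("tab",np.median(w,0),cv2.minAreaRect(w[:,:2].astype(np.float32)),len(w))
print("clear",[ (n,np.nanmedian(W[v-1:v+2,u-1:u+2].reshape(-1,3),0).round(3)) for n,u,v in(("key",178,246),("clave",245,245),("shaker",302,133),("hoop",141,272),("lid",397,209))])
E
```

```text
plate 0.49946698546409607 -0.3060714900493622 0.07562089711427689 0.005135960620985192 2117 [ 0.49840288 -0.30462032  0.00515184]
knob [ 0.49711232 -0.30420648  0.03765572] [ 0.51051102 -0.29289313  0.04167575] [ 0.48506148 -0.31745743  0.02981202] 77
rim [0.56429416 0.00351656] 0.07145311506914115 800 0.09975310385641235
board ((0.5609708428382874, -0.004720285534858704), (0.25905856490135193, 0.3015936613082886), 82.53140258789062) 881
-180:0.076,0.092 -180:0.087,0.074 -179:0.085,0.079 -178:0.086,0.100 -178:0.084,0.105 -178:0.088,0.078 -178:0.082,0.109 -178:0.079,0.108 -177:0.087,0.090 -176:0.085,0.108 -176:0.082,0.106 -176:0.088,0.080 -176:0.079,0.105 -176:0.086,0.084 -175:0.085,0.106 -174:0.088,0.078 -174:0.083,0.109 -174:0.086,0.081 -174:0.080,0.106 -174:0.086,0.093 -173:0.084,0.100 -173:0.089,0.076 -173:0.082,0.102 -173:0.076,0.083 -172:0.086,0.078 -172:0.084,0.078 -172:0.090,0.062 -172:0.081,0.078 -171:0.079,0.077 -171:0.087,0.077 -171:0.076,0.079 -170:0.084,0.075 -170:0.082,0.077 -113:0.077,0.092 -112:0.079,0.075 -112:0.087,0.059 -112:0.081,0.074 -111:0.084,0.050 -111:0.087,0
[... 2237 characters left out ...]
079 142:0.084,0.076 143:0.081,0.079 176:0.077,0.046 177:0.077,0.066 179:0.087,0.076 179:0.084,0.078 179:0.079,0.076 179:0.082,0.081 180:0.077,0.082 
blade ((0.4672711491584778, 0.2784465551376343), (0.020989054813981056, 0.12185735255479813), 70.56829071044922) [ 0.95109844 -0.308888    0.4748862   0.2753732 ] 268 0.0063933144604782065
tab [0.4212033  0.29398244 0.04730864] ((0.4219541549682617, 0.295695424079895), (0.013545528054237366, 0.0289897583425045), 70.4393539428711) 66
clear [('key', array([0.409, 0.136, 0.011])), ('clave', array([ 0.395, -0.044,  0.022])), ('shaker', array([ 0.672, -0.221,  0.086])), ('hoop', array([0.349, 0.237, 0.012])), ('lid', array([ 0.456, -0.465,  0.011]))]
```

Request:
{"fn": "move_arm", "kwargs": {"fingers": [1,1,1], "xyz": [[1,1,0],[1,1,0],[1,1,0]], "roll": [0,0,0]}}

```text
time_s: 0.8
tcp_pos: [0.324, 0.5022, 0.235]
eef_rot: [180.0, 0.0, -25.0]
contact_force: [-0.0, 0.8, -0.1]
gripper_width: 0.0877
```

Request:
{"fn": "move_arm", "kwargs": {"fingers": [1,1,1], "xyz": [[1,1,0],[1,1,0],[1,1,0]], "roll": [0,0,0]}}

```text
time_s: 1.1
tcp_pos: [0.3632, 0.3925, 0.2355]
eef_rot: [180.0, 0.0, -25.1]
contact_force: [0.0, 1.1, 0.5]
gripper_width: 0.0874
```

Request:
{"fn": "move_arm", "kwargs": {"fingers": [1,1,1], "xyz": [[1,1,0],[1,1,0],[1,1,0]], "roll": [0,0,0]}}

```text
time_s: 1.4
tcp_pos: [0.4022, 0.2832, 0.236]
eef_rot: [-180.0, 0.0, -25.2]
contact_force: [0.7, 0.5, -0.2]
gripper_width: 0.0874
```

Request:
{"fn": "move_arm", "kwargs": {"fingers": [1,1,1], "xyz": [[1,1,0],[1,1,0],[1,1,0]], "roll": [0,0,0]}}

```text
time_s: 1.7
tcp_pos: [0.4412, 0.1741, 0.2363]
eef_rot: [-180.0, -0.0, -25.3]
contact_force: [-0.2, 0.7, 0.3]
gripper_width: 0.0878
```

Request:
{"fn": "move_arm", "kwargs": {"fingers": [1,1,1], "xyz": [[1,1,0],[1,1,0],[1,1,0]], "roll": [0,0,0]}}

```text
time_s: 2.0
tcp_pos: [0.4802, 0.0649, 0.2365]
eef_rot: [-180.0, -0.0, -25.4]
contact_force: [-0.6, 1.3, -0.3]
gripper_width: 0.0877
```

```bash
cat >> h.py <<'E'
def go(x,y,z,yaw=None):
    s=r.get_state();p=s["tcp_pos"];a=np.radians(s["eef_rot"][2]);d=np.array([x,y,z])-p
    print("tcp",p.round(4),"rot",s["eef_rot"].round(2),"F",s["contact_force"].round(1),"w",s["gripper_width"].round(4))
    R=cv2.Rodrigues(np.zeros(3))[0]
    ro,pi,ya=np.radians(s["eef_rot"])
    from scipy.spatial.transform import Rotation as Ro
    print("shift norm",(Ro.from_euler("xyz",[ro,pi,ya]).inv().apply(d)/.08).round(3),"roll",None if yaw is None else round(((yaw-s["eef_rot"][2]+180)%360-180)/-180,4))
E
python3 - <<'E'
from h import *
c=vision.capture("wrist");np.savez("w1",**c);save(c,"w1.png")
W=cloud(c);print([np.nanmedian(W[v,u],0).round(3) for v in(20,190,360) for u in (20,256,490)])
go(.499,-.306,.1,-25)
E
```

```text
[np.float64(0.252), np.float64(0.064), np.float64(0.004), np.float64(0.395), np.float64(0.082), np.float64(-0.002), np.float64(0.335), np.float64(0.339), np.float64(0.335)]Traceback (most recent call last):
  File "<stdin>", line 4, in <module>
  File "h.py", line 15, in go
    print("tcp",p.round(4),"rot",s["eef_rot"].round(2),"F",s["contact_force"].round(1),"w",s["gripper_width"].round(4))
                                                                                           ^^^^^^^^^^^^^^^^^^^^^^^^
AttributeError: 'float' object has no attribute 'round'
```

View pics/w1.png

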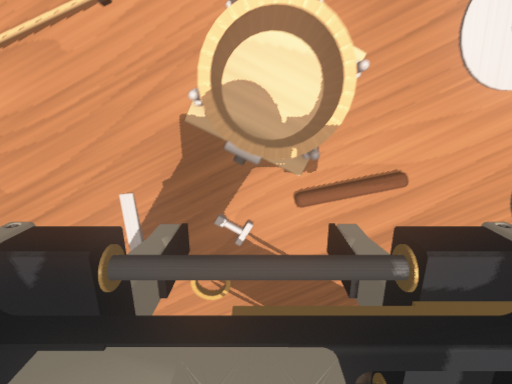

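The wrist view shows the drum rim around (277,75). The notch bracket is at (243,153) and there are lugs at (194,95), (313,155) and (363,65). I'll refine the drum pose from this view.

```bash
sed -i 's/s\["gripper_width"\].round(4)/round(float(s["gripper_width"]),4)/' h.py
cat >> h.py <<'E'
def drumfit(W,ctr=(.5643,.0035)):
    from scipy.optimize import least_squares
    w=W.reshape(-1,3);w=w[np.isfinite(w[:,2])]
    d=np.hypot(*(w[:,:2]-ctr).T)
    m=(d<.085)&(d>.055)&(abs(w[:,2]-.1)<.004);q=w[m]
    # band 65..77 : minimise points falling outside
    f=lambda p:np.maximum(0,abs(np.hypot(q[:,0]-p[0],q[:,1]-p[1])-.071)-.006+.0005)
    s=least_squares(f,ctr,loss="soft_l1",f_scale=.001);c=s.x
    l=w[(d<.095)&(w[:,2]>.1055)&(w[:,2]<.115)&(d>.07)]
    dd=l[:,:2]-c;a=np.degrees(np.arctan2(dd[:,1],dd[:,0]))
    rel=np.array([55,125,180,235,305])
    res=[]
    for k in rel:
        e=(a-129-k+180)%360-180;g=abs(e)<10
        if g.sum()>2: res.append((k,g.sum(),round(129+np.median(e[g]),1),l[g][:,:2].mean(0).round(4)))
    print("rim",c.round(4),m.sum(),"z",np.median(q[:,2]).round(4));[print(x) for x in res]
    P=np.array([x[3] for x in res]);
    def g(p): t=np.radians([p[2]+x[0] for x in res]);return (np.c_[p[0]+.0825*np.cos(t),p[1]+.0825*np.sin(t)]-P).ravel()
    if len(res)>1: s=least_squares(g,[*c,129],x_scale=[.01,.01,5]);print("lugfit",s.x.round(4),abs(s.fun).max().round(4))
E
python3 - <<'E'
from h import *
for n in("w1","top"): drumfit(cloud(dict(np.load(n+".npz"))))
go(.499,-.306,.1,-25)
E
```

```text
rim [0.5668 0.0045] 5463 z 0.0981
(np.int64(55), np.int64(40), np.float64(128.8), array([ 0.4847, -0.0011]))
(np.int64(125), np.int64(50), np.float64(129.1), array([ 0.5444, -0.0743]))
(np.int64(305), np.int64(49), np.float64(128.7), array([0.5899, 0.0834]))
lugfit [5.671000e-01 4.500000e-03 1.289095e+02] 0.0004
rim [0.5646 0.0036] 737 z 0.0999
(np.int64(55), np.int64(7), np.float64(129.0), array([ 0.4823, -0.0025]))
(np.int64(125), np.int64(12), np.float64(128.0), array([ 0.5406, -0.0746]))
(np.int64(180), np.int64(10), np.float64(128.6), array([ 0.6156, -0.0605]))
(np.int64(235), np.int64(8), np.float64(128.5), array([0.645 , 0.0085]))
(np.int64(305), np.int64(12), np.float64(129.2), array([0.5871, 0.083 ]))
lugfit [5.638000e-01 3.600000e-03 1.287568e+02] 0.0011
tcp [0.4804 0.0646 0.2364] rot [ 1.800e+02 -3.000e-02 -2.544e+01] F [ 1.1 -1.4 -0.5] w 0.0875
shift norm [2.198 4.083 1.706] roll -0.0024
```

Request:
{"fn": "move_arm", "kwargs": {"fingers": [1,1,1], "xyz": [[0.55,1,0],[0.55,1,0],[0.55,1,0]], "roll": [0,0,0]}}

```text
time_s: 2.35
tcp_pos: [0.4859, -0.0297, 0.2364]
eef_rot: [180.0, -0.0, -25.6]
contact_force: [-0.1, 0.0, 0.0]
gripper_width: 0.0876
```

Request:
{"fn": "move_arm", "kwargs": {"fingers": [1,1,1], "xyz": [[0.5,1,0],[0.5,1,0],[0.5,1,0]], "roll": [0,0,0]}}

```text
time_s: 2.65
tcp_pos: [0.4876, -0.1219, 0.2364]
eef_rot: [179.9, -0.0, -25.8]
contact_force: [-0.6, 1.0, -0.3]
gripper_width: 0.0879
```

Request:
{"fn": "move_arm", "kwargs": {"fingers": [1,1,1], "xyz": [[0.3,1,0],[0.3,1,0],[0.3,1,0]], "roll": [0,0,0]}}

```text
time_s: 2.95
tcp_pos: [0.4742, -0.2064, 0.2364]
eef_rot: [179.9, -0.0, -26.0]
contact_force: [0.7, -0.3, -0.8]
gripper_width: 0.088
```

```bash
cat >> h.py <<'E'
def platefit(c,zlo,zhi,guess,edge=True):
    W=cloud(c);w=W.reshape(-1,3);k=c["color"].astype(int).reshape(-1,3)
    ok=np.isfinite(w[:,2])&(np.hypot(*(w[:,:2]-guess).T)<.1)
    m=ok&(w[:,2]>zlo)&(w[:,2]<zhi)&(k.min(1)>120)
    from scipy.optimize import least_squares
    q=w[m][:,:2];t=np.arctan2(*(q-guess).T[::-1]);d=np.hypot(*(q-guess).T)
    e=[]
    for b in np.arange(-180,180,4):
        s=(abs(np.degrees(t)-b)<2)
        if s.sum()>3 and d[s].max()>.06: e.append(q[s][np.argmax(d[s])])
    e=np.array(e);s=least_squares(lambda p:np.hypot(*(e-p[:2]).T)-p[2],[*guess,.074],loss="soft_l1",f_scale=.0007)
    print("plate",s.x.round(4),len(e),"z",np.median(w[m][:,2]).round(4))
    return w[ok]
E
python3 - <<'E'
from h import *
c=vision.capture("wrist");np.savez("w2",**c);save(c,"w2.png")
w=platefit(c,-.01,.015,(.499,-.306))
q=w[(w[:,2]>.031)&(w[:,2]<.045)];print("knob",cv2.minEnclosingCircle(q[:,:2].astype(np.float32)),q.mean(0),len(q))
go(.499,-.306,.1,-25)
E
```

```text
plate [ 0.4992 -0.3058  0.0751] 90 z 0.0031
knob ((0.5002310872077942, -0.3040233552455902), 0.012843992561101913) [ 0.50044257 -0.3037842   0.03588833] 353
tcp [ 0.4744 -0.2052  0.2364] rot [ 1.7994e+02 -3.0000e-02 -2.5980e+01] F [-0.1  0.6 -1.2] w 0.0876
shift norm [0.828 0.997 1.706] roll -0.0054
```

View pics/w2.png

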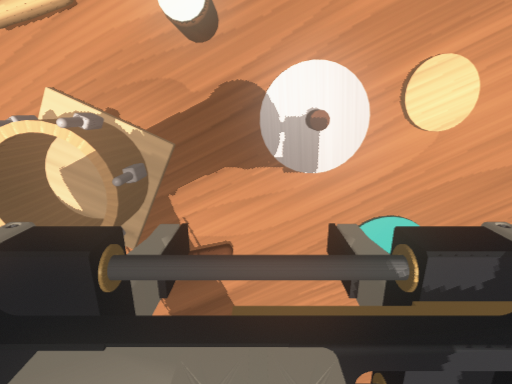

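The wrist view puts the plate knob at (318,119), on a white disc. The net result agrees with the top camera: centre at about (0.500, -0.305).

Request:
{"fn": "move_arm", "kwargs": {"fingers": [1,1,1,1,1], "xyz": [[0.83,0.98,0.8],[0.83,0.98,0.8],[0.83,0.98,0.8],[0.83,0.98,0.8],[0.83,0.98,0.8]], "roll": [0,0,0,0,0]}}

```text
time_s: 3.5
tcp_pos: [0.5002, -0.304, 0.1721]
eef_rot: [179.9, 0.0, -26.0]
contact_force: [0.4, -0.2, 0.3]
gripper_width: 0.0879
```

Request:
{"fn": "move_arm", "kwargs": {"fingers": [1,1,1,1], "xyz": [[0,0,0.9],[0,0,0.9],[0,0,0.9],[0,0,0.9]], "roll": [0,0,0,0]}}

```text
time_s: 3.9
tcp_pos: [0.5013, -0.3032, 0.1016]
eef_rot: [179.9, -0.1, -25.9]
contact_force: [-0.3, -0.2, 0.6]
gripper_width: 0.0878
```

```bash
python3 - <<'E'
from h import *
go(.4998,-.305,.0165,-25)
E
```

```text
tcp [ 0.5013 -0.3032  0.1016] rot [ 1.7992e+02 -6.0000e-02 -2.5870e+01] F [-0.3 -0.2  0.6] w 0.0878
shift norm [-0.008  0.026  1.063] roll -0.0048
```

Request:
{"fn": "move_arm", "kwargs": {"fingers": [1,1,1], "xyz": [[0,0.02,0.6],[0,0.02,0.95],[0,0.02,0.95]], "roll": [0,0,0]}}

```text
time_s: 4.2
tcp_pos: [0.4997, -0.304, 0.0245]
eef_rot: [179.9, 0.1, -25.9]
contact_force: [-0.9, -0.7, 0.4]
gripper_width: 0.0876
```

```bash
python3 - <<'E'
from h import *
go(.4998,-.305,.0165,-25)
E
```

```text
tcp [ 0.4997 -0.304   0.0245] rot [ 1.7989e+02  1.1000e-01 -2.5850e+01] F [-0.9 -0.7  0.4] w 0.0876
shift norm [0.006 0.011 0.1  ] roll -0.0047
```

Request:
{"fn": "move_arm", "kwargs": {"fingers": [1,1], "xyz": [[0,0.01,0.1],[0,0.01,0.1]], "roll": [0,0]}}

```text
time_s: 4.4
tcp_pos: [0.5005, -0.3049, 0.0179]
eef_rot: [179.9, -0.0, -25.8]
contact_force: [0.0, 0.5, 0.5]
gripper_width: 0.0874
```

Request:
{"fn": "move_arm", "kwargs": {"fingers": [0.2,0.2,0.2,0.2,0.2], "xyz": [[0,0,0],[0,0,0],[0,0,0],[0,0,0],[0,0,0]], "roll": [0,0,0,0,0], "newtons": 45}}

```text
time_s: 4.9
tcp_pos: [0.5005, -0.3049, 0.018]
eef_rot: [179.9, -0.0, -25.8]
contact_force: [-0.2, -0.3, -0.6]
gripper_width: 0.0529
```

Request:
{"fn": "move_arm", "kwargs": {"fingers": [0.2,0.2,0.2,0.2,0.2], "xyz": [[0,0,0],[0,0,0],[0,0,0],[0,0,0],[0,0,0]], "roll": [0,0,0,0,0]}}

```text
time_s: 5.4
tcp_pos: [0.5006, -0.3049, 0.018]
eef_rot: [179.9, -0.0, -25.8]
contact_force: [-0.2, -0.2, 0.2]
gripper_width: 0.025
```

Request:
{"fn": "move_arm", "kwargs": {"fingers": [0.2,0.2,0.2,0.2,0.2], "xyz": [[0,0,-0.1],[0,0,-0.4],[0,0,-0.7],[0,0,-1],[0,0,-1]], "roll": [0,0,0,0,0]}}

```text
time_s: 5.9
tcp_pos: [0.5021, -0.3052, 0.1009]
eef_rot: [180.0, -0.3, -25.8]
contact_force: [0.3, -0.0, -7.2]
gripper_width: 0.025
```

Request:
{"fn": "move_arm", "kwargs": {"fingers": [0.2,0.2,0.2,0.2], "xyz": [[0,0,-0.4],[0,0,-0.8],[0,0,-1],[0,0,-1]], "roll": [0,0,0,0]}}

```text
time_s: 6.3
tcp_pos: [0.5024, -0.3051, 0.1819]
eef_rot: [-180.0, -0.4, -25.8]
contact_force: [0.2, 0.1, -7.8]
gripper_width: 0.0253
```

Request:
{"fn": "move_arm", "kwargs": {"fingers": [0.2,0.2,0.2,0.2], "xyz": [[-0.1,-0.3,0],[-0.15,-0.6,0],[-0.2,-0.9,0],[-0.2,-0.95,0]], "roll": [0,0,0,0]}}

```text
time_s: 6.7
tcp_pos: [0.5201, -0.2273, 0.1788]
eef_rot: [-180.0, -0.2, -25.8]
contact_force: [-0.4, -0.4, -7.6]
gripper_width: 0.025
```

Request:
{"fn": "move_arm", "kwargs": {"fingers": [0.2,0.2,0.2,0.2,0.2], "xyz": [[-0.1,-0.3,0],[-0.15,-0.6,0],[-0.2,-0.9,0],[-0.2,-0.95,0],[-0.2,-0.95,0]], "roll": [0,0,0,0,0]}}

```text
time_s: 7.2
tcp_pos: [0.538, -0.1514, 0.1769]
eef_rot: [179.9, -0.0, -25.7]
contact_force: [0.0, 0.7, -7.9]
gripper_width: 0.0255
```

```bash
python3 - <<'E'
from h import *
c=vision.capture("wrist");np.savez("w3",**c);save(c,"w3.png")
go(.567,.0045,.175,-25)
p=r.get_state()["tcp_pos"];z=p[2]-.013
w=platefit(c,z-.012,z+.012,p[:2])
drumfit(cloud(c))
E
```

```text
tcp [ 0.5379 -0.152   0.1772] rot [ 1.7994e+02 -7.0000e-02 -2.5740e+01] F [ 0.5 -0.2 -7.2] w 0.025
shift norm [-0.522 -1.92   0.025] roll -0.0041
plate [ 0.5377 -0.1517  0.0733] 46 z 0.1621
rim [0.5673 0.0038] 2764 z 0.0982
(np.int64(180), np.int64(59), np.float64(128.5), array([ 0.6187, -0.0606]))
(np.int64(235), np.int64(57), np.float64(128.5), array([0.6488, 0.0088]))
lugfit [5.666000e-01 3.200000e-03 1.290528e+02] 0.0002
```

View pics/w3.png

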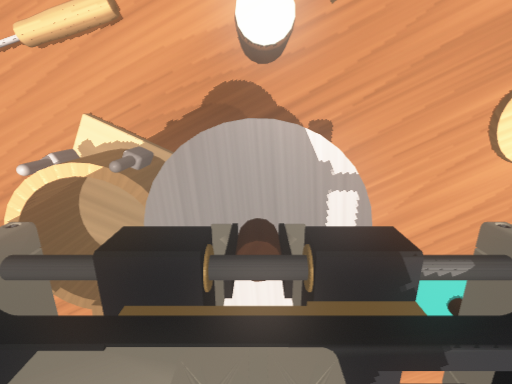

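The plate hangs level in the fingers. The wrist camera puts its centre on the TCP within 0.5 mm, and the drum centre is consistently at (0.567, 0.004).

Request:
{"fn": "move_arm", "kwargs": {"fingers": [0.2,0.2,0.2,0.2], "xyz": [[-0.1,-0.3,0],[-0.2,-0.6,0],[-0.26,-0.96,0],[-0.26,-0.96,0]], "roll": [0,0,0,0]}}

```text
time_s: 7.65
tcp_pos: [0.5531, -0.0723, 0.1764]
eef_rot: [180.0, -0.1, -25.7]
contact_force: [0.1, 0.0, -8.1]
gripper_width: 0.0249
```

Request:
{"fn": "move_arm", "kwargs": {"fingers": [0.2,0.2,0.2,0.2,0.2], "xyz": [[-0.1,-0.3,0],[-0.2,-0.6,0],[-0.26,-0.96,0],[-0.26,-0.96,0],[-0.26,-0.96,0]], "roll": [0,0,0,0,0]}}

```text
time_s: 8.15
tcp_pos: [0.5672, 0.0054, 0.1756]
eef_rot: [179.9, 0.0, -25.7]
contact_force: [-0.4, -0.7, -7.7]
gripper_width: 0.0255
```

```bash
python3 - <<'E'
from h import *
c=vision.capture("wrist");np.savez("w4",**c)
p=r.get_state()["tcp_pos"];z=p[2]-.013
w=platefit(c,z-.012,z+.012,p[:2])
drumfit(cloud(c),(.567,.004))
go(.567,.004,.130)
E
```

```text
plate [0.5668 0.005  0.0733] 45 z 0.1607
rim [0.5732 0.0018] 733 z 0.0982
(np.int64(180), np.int64(74), np.float64(126.4), array([ 0.6187, -0.0598]))
(np.int64(235), np.int64(72), np.float64(131.2), array([0.6493, 0.0098]))
lugfit [5.670000e-01 4.500000e-03 1.287671e+02] 0.0001
tcp [0.567  0.0049 0.1756] rot [ 1.799e+02  1.000e-02 -2.572e+01] F [-0.6 -0.  -7.6] w 0.0251
shift norm [0.005 0.01  0.571] roll None
```

Request:
{"fn": "move_arm", "kwargs": {"fingers": [0.2,0.2,0.2,0.2], "xyz": [[0,0,0.2],[0,0,0.4],[0,0,0.56],[0,0,0.56]], "roll": [0,0,0,0]}}

```text
time_s: 8.6
tcp_pos: [0.5653, 0.0036, 0.1287]
eef_rot: [179.8, 0.2, -25.8]
contact_force: [-0.8, 0.3, -8.0]
gripper_width: 0.025
```

```bash
python3 - <<'E'
from h import *
go(.567,.0045,.119)
E
```

```text
tcp [0.5653 0.0036 0.1287] rot [179.75   0.2  -25.8 ] F [-0.8  0.3 -8. ] w 0.025
shift norm [ 0.014 -0.02   0.121] roll None
```

Request:
{"fn": "move_arm", "kwargs": {"fingers": [0.2,0.2,0.2], "xyz": [[0.015,-0.02,0],[0.015,-0.02,0.03],[0.015,-0.02,0.06]], "roll": [0,0,0]}}

```text
time_s: 8.9
tcp_pos: [0.5676, 0.0045, 0.1244]
eef_rot: [179.8, 0.1, -25.8]
contact_force: [-0.6, -0.7, -7.2]
gripper_width: 0.025
```

```bash
python3 - <<'E'
from h import *
go(.567,.0045,.119)
E
```

```text
tcp [0.5676 0.0045 0.1244] rot [ 1.798e+02  1.400e-01 -2.581e+01] F [-0.6 -0.7 -7.2] w 0.025
shift norm [-0.007  0.004  0.068] roll None
```

Request:
{"fn": "move_arm", "kwargs": {"fingers": [0.2,0.2,0.2,0.2], "xyz": [[0,0,0.02],[0,0,0.04],[0,0,0.06],[0,0,0.06]], "roll": [0,0,0,0]}}

```text
time_s: 9.3
tcp_pos: [0.5674, 0.0045, 0.1194]
eef_rot: [179.8, 0.2, -25.8]
contact_force: [-0.1, 1.0, -8.6]
gripper_width: 0.0249
```

```bash
python3 - <<'E'
from h import *
go(.567,.0045,.118)
E
```

```text
tcp [0.5674 0.0045 0.1194] rot [ 1.7979e+02  1.6000e-01 -2.5800e+01] F [-0.1  1.  -8.6] w 0.0249
shift norm [-0.005  0.003  0.018] roll None
```

Request:
{"fn": "move_arm", "kwargs": {"fingers": [0.2,0.2,0.2,0.2], "xyz": [[0,0,0.01],[0,0,0.02],[0,0,0.025],[0,0,0.025]], "roll": [0,0,0,0]}}

```text
time_s: 9.7
tcp_pos: [0.5675, 0.0045, 0.118]
eef_rot: [179.8, 0.1, -25.8]
contact_force: [-3.8, 0.6, -0.7]
gripper_width: 0.025
```

Request:
{"fn": "move_arm", "kwargs": {"fingers": [0.4,0.5,0.6,0.7,0.7], "xyz": [[0,0,0],[0,0,0],[0,0,0],[0,0,0],[0,0,0]], "roll": [0,0,0,0,0]}}

```text
time_s: 10.2
tcp_pos: [0.5677, 0.0045, 0.1181]
eef_rot: [179.8, 0.1, -25.8]
contact_force: [0.1, -0.4, -0.3]
gripper_width: 0.0586
```

Request:
{"fn": "move_arm", "kwargs": {"fingers": [0.7,0.7,0.7,0.7], "xyz": [[0,0,-0.2],[0,0,-0.6],[0,0,-1],[0,0,-1]], "roll": [0,0,0,0]}}

```text
time_s: 10.6
tcp_pos: [0.5706, 0.0051, 0.2029]
eef_rot: [-179.9, -0.3, -25.7]
contact_force: [0.1, 0.5, -0.1]
gripper_width: 0.0616
```

```bash
python3 - <<'E'
from h import *
for n in("top","wrist"):
    c=vision.capture(n);np.savez(n+"5",**c)
    w=platefit(c,.095,.115,(.567,.0045))
    q=w[(w[:,2]>.097)&(w[:,2]<.11)&(np.hypot(w[:,0]-.567,w[:,1]-.0045)<.07)]
    A=np.c_[q[:,:2],np.ones(len(q))];print(n,"slope",np.linalg.lstsq(A,q[:,2],rcond=None)[0],len(q))
go(.4212,.294,.2,-18)
save(dict(np.load("top5.npz")),"top5.png",(90,120,220,170),3)
E
```

```text
plate [0.5613 0.0047 0.0717] 47 z 0.1051
top slope [-0.0045978   0.00177673  0.10747388] 1160
plate [0.5705 0.0013 0.0726] 83 z 0.1032
wrist slope [-2.16809707e-05  4.61666884e-04  1.03200139e-01] 14775
tcp [0.5683 0.0049 0.1989] rot [ 1.799e+02  4.000e-02 -2.579e+01] F [-1.4 -1.3 -1. ] w 0.0619
shift norm [-3.228 -2.453 -0.015] roll -0.0433
```

View pics/top5.png

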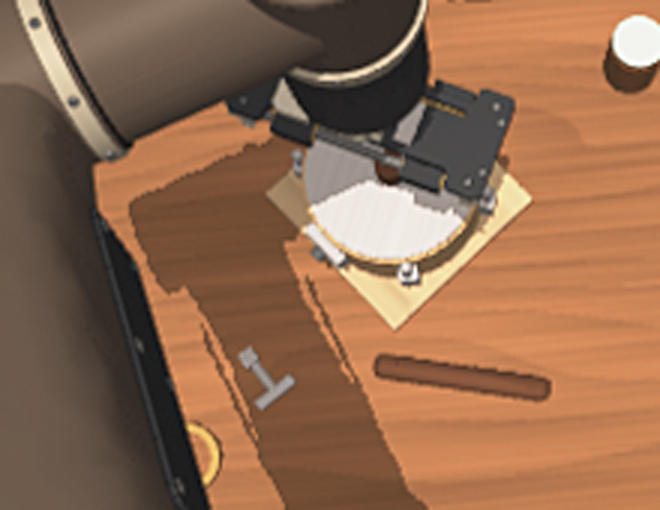

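The top view shows the plate seated between the lugs and level (wrist depth slope under 0.0005), with nothing else moved. Next is the blade.

Request:
{"fn": "move_arm", "kwargs": {"fingers": [0.6,0.6,0.6], "xyz": [[-0.83,-0.47,0],[-0.83,-0.47,0],[-0.83,-0.47,0]], "roll": [0,0,0]}}

```text
time_s: 11.0
tcp_pos: [0.523, 0.0691, 0.1981]
eef_rot: [179.9, 0.1, -25.7]
contact_force: [0.1, -0.4, -0.7]
gripper_width: 0.0528
```

Request:
{"fn": "move_arm", "kwargs": {"fingers": [0.6,0.6,0.6], "xyz": [[-0.83,-0.47,0],[-0.83,-0.47,0],[-0.83,-0.47,0]], "roll": [0,0,0]}}

```text
time_s: 11.3
tcp_pos: [0.4779, 0.1332, 0.1974]
eef_rot: [179.8, 0.2, -25.6]
contact_force: [1.0, -0.2, -0.4]
gripper_width: 0.0526
```

Request:
{"fn": "move_arm", "kwargs": {"fingers": [0.6,0.6,0.6], "xyz": [[-0.83,-0.47,0],[-0.83,-0.47,0],[-0.83,-0.47,0]], "roll": [0,0,0]}}

```text
time_s: 11.6
tcp_pos: [0.4332, 0.197, 0.1969]
eef_rot: [179.8, 0.2, -25.4]
contact_force: [1.2, 0.1, 0.8]
gripper_width: 0.0528
```

Request:
{"fn": "move_arm", "kwargs": {"fingers": [0.6,0.6,0.6], "xyz": [[-0.83,-0.47,0],[-0.83,-0.47,0],[-0.83,-0.47,0]], "roll": [0,0,0]}}

```text
time_s: 11.9
tcp_pos: [0.3888, 0.2607, 0.1965]
eef_rot: [179.8, 0.2, -25.3]
contact_force: [0.3, -0.6, -0.6]
gripper_width: 0.0526
```

Request:
{"fn": "move_arm", "kwargs": {"fingers": [0.6,0.6,0.6,0.6], "xyz": [[-0.83,-0.47,0],[-0.83,-0.47,0],[-0.83,-0.47,0],[-0.83,-0.47,0]], "roll": [-0.043,-0.043,-0.043,-0.043]}}

```text
time_s: 12.3
tcp_pos: [0.3452, 0.3226, 0.1959]
eef_rot: [179.7, 0.2, -17.5]
contact_force: [-0.4, 0.4, -0.7]
gripper_width: 0.0527
```

```bash
cat >> h.py <<'E'
def bladefit(c,ctr,zb=0):
    W=cloud(c);w=W.reshape(-1,3);k=c["color"].astype(int).reshape(-1,3)
    n=np.isfinite(w[:,2])&(np.hypot(*(w[:,:2]-ctr).T)<.14)
    m=n&(abs(w[:,2]-zb-.004)<.012)&((k.max(1)-k.min(1))<30)&(k.min(1)>110)
    rc=cv2.minAreaRect(w[m][:,:2].astype(np.float32));l=cv2.fitLine(w[m][:,:2].astype(np.float32),cv2.DIST_L2,0,.01,.01).ravel()
    print("blade",rc,"line",l.round(4),"yaw",np.degrees(np.arctan2(l[1],l[0])).round(2),m.sum())
    s=(w[m][:,:2]-l[2:])@l[:2];print("ends",(l[2:]+l[:2]*s.max()).round(4),(l[2:]+l[:2]*s.min()).round(4))
    m=n&(w[:,2]>zb+.04)&(w[:,2]<zb+.056)&(np.hypot(*(w[:,:2]-ctr).T)<.04)
    print("tab",cv2.minAreaRect(w[m][:,:2].astype(np.float32)),m.sum())
E
python3 - <<'E'
from h import *
c=vision.capture("wrist");np.savez("w6",**c);save(c,"w6.png")
go(.4235,.294,.1,-18)
bladefit(c,np.array([.4235,.294]))
E
```

```text
tcp [0.3453 0.3222 0.196 ] rot [179.71   0.23 -17.59] F [-0.3  0.9 -0.3] w 0.0526
shift norm [1.043 0.035 1.196] roll 0.0023
blade ((0.446658194065094, 0.22251088917255402), (0.14288896322250366, 0.12229567766189575), 69.50743103027344) line [ 0.9467 -0.3222  0.4804  0.2729] yaw -18.79 1685
ends [0.5251 0.2577] [0.4092 0.2972]
tab ((0.4240846335887909, 0.2969737946987152), (0.011958587914705276, 0.029113929718732834), 69.42493438720703) 339
```

View pics/w6.png

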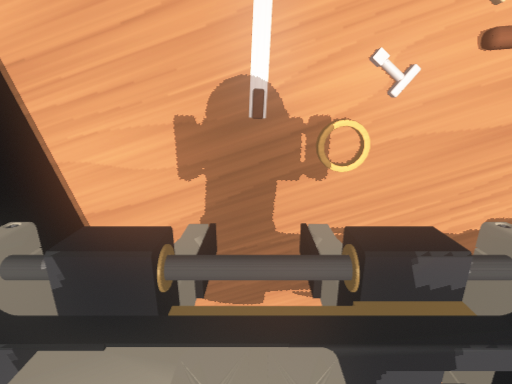

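The wrist view shows the blade with its tab at (258,102) and its tip up the image, leaning about 2.5° clockwise. The tab centre is about (0.424, 0.297) and the yaw about -20°.

Request:
{"fn": "move_arm", "kwargs": {"fingers": [0.6,0.6,0.6,0.6], "xyz": [[0.5,0,0.3],[0.95,0.01,0.9],[0.95,0.01,0.9],[0.95,0.01,0.9]], "roll": [0.0134,0.0134,0.0134,0.0134]}}

```text
time_s: 12.75
tcp_pos: [0.4177, 0.2957, 0.1218]
eef_rot: [179.4, 0.3, -20.2]
contact_force: [-0.6, 0.1, 0.5]
gripper_width: 0.0526
```

```bash
python3 - <<'E'
from h import *
go(.424,.2967,.022,-20)
E
```

```text
tcp [0.4177 0.2957 0.1218] rot [179.45   0.28 -20.2 ] F [-0.6  0.1  0.5] w 0.0526
shift norm [ 0.076 -0.051  1.247] roll -0.0011
```

Request:
{"fn": "move_arm", "kwargs": {"fingers": [0.6,0.6,0.6,0.6], "xyz": [[0.076,-0.05,0.2],[0.076,-0.05,0.5],[0.076,-0.05,0.85],[0.076,-0.05,0.85]], "roll": [0,0,0,0]}}

```text
time_s: 13.15
tcp_pos: [0.423, 0.2956, 0.0524]
eef_rot: [179.2, 0.3, -20.2]
contact_force: [-1.0, 0.2, 0.6]
gripper_width: 0.0525
```

```bash
python3 - <<'E'
from h import *
go(.424,.2967,.022,-20)
E
```

```text
tcp [0.423  0.2956 0.0524] rot [179.25   0.35 -20.23] F [-1.   0.2  0.6] w 0.0525
shift norm [ 0.009 -0.023  0.379] roll -0.0013
```

Request:
{"fn": "move_arm", "kwargs": {"fingers": [0.6,0.6,0.6,0.6], "xyz": [[0.01,-0.02,0.15],[0.01,-0.02,0.3],[0.01,-0.02,0.38],[0.01,-0.02,0.38]], "roll": [0,0,0,0]}}

```text
time_s: 13.55
tcp_pos: [0.4237, 0.2961, 0.0214]
eef_rot: [179.2, 0.4, -20.2]
contact_force: [-0.4, -0.1, -1.1]
gripper_width: 0.0525
```

Request:
{"fn": "move_arm", "kwargs": {"fingers": [0.05,0.05,0.05,0.05,0.05], "xyz": [[0,0,0],[0,0,0],[0,0,0],[0,0,0],[0,0,0]], "roll": [0,0,0,0,0], "newtons": 50}}

```text
time_s: 14.05
tcp_pos: [0.4238, 0.2962, 0.0216]
eef_rot: [179.2, 0.4, -20.2]
contact_force: [0.2, 0.6, -0.0]
gripper_width: 0.0181
```

Request:
{"fn": "move_arm", "kwargs": {"fingers": [0.05,0.05,0.05], "xyz": [[0,0,0],[0,0,0],[0,0,0]], "roll": [0,0,0]}}

```text
time_s: 14.35
tcp_pos: [0.4239, 0.2963, 0.0217]
eef_rot: [179.2, 0.4, -20.2]
contact_force: [-1.0, -0.2, 1.0]
gripper_width: 0.0119
```

Request:
{"fn": "move_arm", "kwargs": {"fingers": [0.05,0.05,0.05,0.05], "xyz": [[0,0,-0.2],[0,0,-0.5],[0,0,-0.9],[0,0,-0.9]], "roll": [0,0,0,0]}}

```text
time_s: 14.75
tcp_pos: [0.4262, 0.299, 0.0974]
eef_rot: [179.6, 0.2, -20.2]
contact_force: [0.4, 0.5, -0.4]
gripper_width: 0.0117
```

Request:
{"fn": "move_arm", "kwargs": {"fingers": [0.05,0.05,0.05,0.05,0.05], "xyz": [[0,0,-0.3],[0,0,-0.6],[0,0,-0.6],[0,0,-0.6],[0,0,-0.6]], "roll": [0.04,0.08,0.12,0.17,0.172]}}

```text
time_s: 15.25
tcp_pos: [0.4262, 0.2989, 0.1448]
eef_rot: [179.5, -0.0, -51.3]
contact_force: [-1.1, -0.6, -2.0]
gripper_width: 0.0119
```

```bash
python3 - <<'E'
from h import *
go(.4338,.1694,.130,-51.1)
E
```

```text
tcp [0.4262 0.2989 0.1448] rot [ 1.7946e+02 -3.0000e-02 -5.1310e+01] F [-1.1 -0.6 -2. ] w 0.0119
shift norm [1.323 0.936 0.195] roll -0.0011
```

Request:
{"fn": "move_arm", "kwargs": {"fingers": [0.05,0.05,0.05,0.05,0.05], "xyz": [[0.3,0.3,0.1],[0.6,0.6,0.18],[0.9,0.93,0.18],[0.9,0.93,0.18],[0.9,0.93,0.18]], "roll": [0,0,0,0,0]}}

```text
time_s: 15.75
tcp_pos: [0.413, 0.1955, 0.131]
eef_rot: [179.5, -0.0, -51.2]
contact_force: [0.5, 0.0, -1.4]
gripper_width: 0.0117
```

```bash
python3 - <<'E'
from h import *
c=vision.capture("wrist");np.savez("w7",**c);save(c,"w7.png")
go(.4338,.1694,.120,-51.1)
p=r.get_state()["tcp_pos"]
W=cloud(c)
bladefit(c,p[:2],p[2]-.0217)
w=platefit(c,.097,.11,(.567,.0045));drumfit(W,(.567,.0045))
q=w[(w[:,2]>.097)&(w[:,2]<.11)&(np.hypot(w[:,0]-.567,w[:,1]-.0045)<.068)]
print("platez",np.median(q[:,2]))
E
```

```text
tcp [0.4133 0.1963 0.1312] rot [ 1.7948e+02 -3.0000e-02 -5.1190e+01] F [-0.5  0.  -1.4] w 0.0116
shift norm [0.422 0.01  0.14 ] roll -0.0005
blade ((0.45001962780952454, 0.14886324107646942), (0.020003343001008034, 0.1027202308177948), 38.84934997558594) line [ 0.63   -0.7766  0.4537  0.1442] yaw -50.95 5532
ends [0.4823 0.1089] [0.4175 0.1887]
tab ((0.4116266667842865, 0.19166117906570435), (0.026347430422902107, 0.030435236170887947), 57.89651870727539) 1013Traceback (most recent call last):
  File "<stdin>", line 7, in <module>
  File "h.py", line 49, in platefit
    e=np.array(e);s=least_squares(lambda p:np.hypot(*(e-p[:2]).T)-p[2],[*guess,.074],loss="soft_l1",f_scale=.0007)
                    ~~~~~~~~~~~~~^^^^^^^^^^^^^^^^^^^^^^^^^^^^^^^^^^^^^^^^^^^^^^^^^^^^^^^^^^^^^^^^^^^^^^^^^^^^^^^^^
    return func(*args, **kwargs)
    vector_fun = VectorFunction(
        fun_wrapped,
    ...<6 lines>...
        workers=workers
    )
    self._update_fun()
    ~~~~~~~~~~~~~~~~^^
    self.f = self.fun_wrapped(xp_copy(self.x))
             ~~~~~~~~~~~~~~~~^^^^^^^^^^^^^^^^^
    return np.atleast_1d(self.fun(x))
                         ~~~~~~~~^^^
    return self.f(x, *self.args, **self.kwargs)
           ~~~~~~^^^^^^^^^^^^^^^^^^^^^^^^^^^^^^
  File "h.py", line 49, in <lambda>
    e=np.array(e);s=least_squares(lambda p:np.hypot(*(e-p[:2]).T)-p[2],[*guess,.074],loss="soft_l1",f_scale=.0007)
                                                      ~^~~~~~
ValueError: operands could not be broadcast together with shapes (0,) (2,)
```

View pics/w7.png

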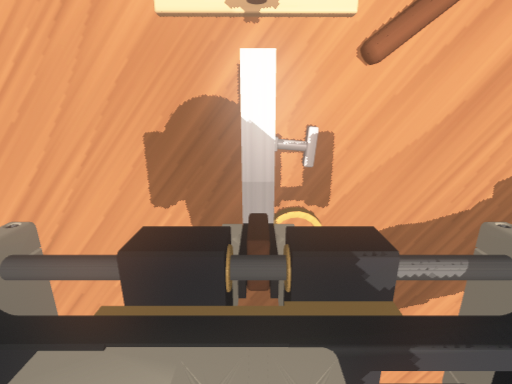

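The blade runs straight up the image at column 258, with its tip at row 48, and lines up with the middle of the board edge at 256. It is about 1 mm off the notch axis.

Request:
{"fn": "move_arm", "kwargs": {"fingers": [0.05,0.05,0.05,0.05], "xyz": [[0.25,-0.01,0.08],[0.5,-0.01,0.17],[0.5,-0.01,0.17],[0.5,-0.01,0.17]], "roll": [0,0,0,0]}}

```text
time_s: 16.2
tcp_pos: [0.4392, 0.1659, 0.1172]
eef_rot: [179.4, -0.0, -51.1]
contact_force: [0.3, -0.3, -1.8]
gripper_width: 0.0118
```

```bash
cat >> h.py <<'E'
N=np.array([.5186,.0644]);U=np.array([.628,-.778]);V=np.array([.778,.628])
def prof(c):
    p=r.get_state()["tcp_pos"];rel=p[:2]-N
    print("tip along %.1f lateral %.1f mm, underside z %.1f"%(1e3*(rel@U)+110,1e3*(rel@V),1e3*(p[2]-.0217)))
    w=cloud(c).reshape(-1,3);w=w[np.isfinite(w[:,2])]
    a=(w[:,:2]-N)@U*1e3;b=(w[:,:2]-N)@V*1e3
    for x in range(-70,80,5):
        m=(abs(a-x)<1.5)&(abs(b)<6)
        if m.sum()>3: print(x,(np.median(w[m][:,2])*1e3).round(1),end="; ")
    print()
E
python3 - <<'E'
from h import *
c=vision.capture("wrist");np.savez("w8",**c);save(c,"w8.png",(130,0,260,250),2.3)
prof(c);p=r.get_state()["tcp_pos"]
go(.4401,.1616,.1155,-51.1)
bladefit(c,p[:2],p[2]-.0217)
W=cloud(c);w=W.reshape(-1,3);print(W[0,256],W[100,256])
E
```

```text
tip along -19.1 lateral 2.0 mm, underside z 95.7
-70 100.5; -65 100.0; -60 99.6; -55 99.3; -50 99.0; -45 98.7; -40 98.2; -35 97.8; -30 97.5; -25 97.0; -20 96.7; -10 73.4; -5 78.2; 0 84.9; 5 91.0; 
tcp [0.4391 0.1661 0.1174] rot [ 1.7947e+02 -4.0000e-02 -5.1130e+01] F [-0.3 -0.  -0.9] w 0.0119
shift norm [0.052 0.025 0.024] roll -0.0002
blade ((0.48279884457588196, 0.11127740144729614), (0.019842000678181648, 0.12398574501276016), 38.807167053222656) line [ 0.6288 -0.7775  0.4799  0.1147] yaw -51.04 5554
ends [0.5217 0.063 ] [0.4437 0.1594]
tab ((0.43769702315330505, 0.16227217018604279), (0.026071839034557343, 0.030977310612797737), 57.92304992675781) 1006
[0.52236932 0.06326457 0.10111893] [0.49162335 0.10153335 0.09839776]
```

View pics/w8.png

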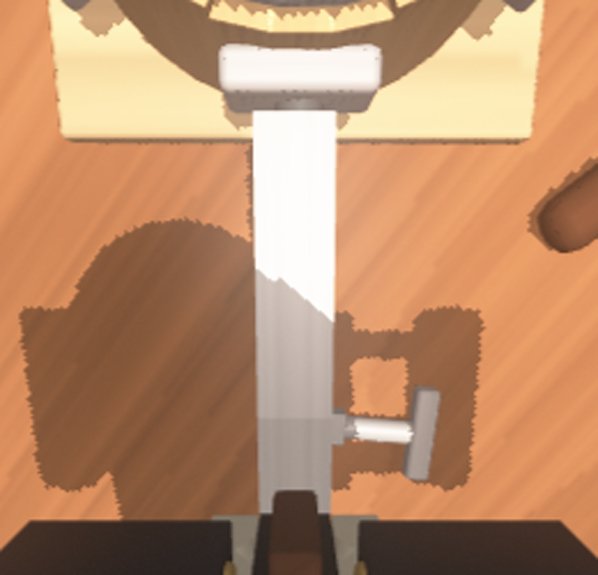

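The blade tip is centred on the notch within 2 mm: tip at column 294 against bracket centre 301 in the crop, so I need a small shift right. It is level within 0.4°, nose slightly up.

Request:
{"fn": "move_arm", "kwargs": {"fingers": [0.05,0.05,0.05,0.05], "xyz": [[0,0.025,0.02],[0.1,0.025,0.02],[0.2,0.025,0.02],[0.2,0.025,0.02]], "roll": [0,0,0,0]}}

```text
time_s: 16.65
tcp_pos: [0.448, 0.152, 0.1159]
eef_rot: [179.5, -0.0, -51.1]
contact_force: [0.3, 0.0, -1.7]
gripper_width: 0.012
```

```bash
python3 - <<'E'
from h import *
c=vision.capture("wrist");prof(c)
go(.4401,.1616,.1155,-51.1)
E
```

```text
tip along -2.6 lateral 0.0 mm, underside z 94.2
-70 100.6; -65 100.1; -60 99.7; -55 99.3; -50 99.0; -45 98.7; -40 98.2; -35 97.8; -30 97.5; -25 97.1; -20 96.6; -15 96.2; -10 96.0; -5 95.7; 0 90.7; 5 102.9; 10 103.2; 15 103.3; 20 102.7; 
tcp [0.4479 0.1521 0.1159] rot [ 1.7948e+02 -3.0000e-02 -5.1180e+01] F [-1.  -0.1 -1.5] w 0.012
shift norm [-0.153  0.001  0.005] roll -0.0004
```

Request:
{"fn": "move_arm", "kwargs": {"fingers": [0.05,0.05,0.05,0.05], "xyz": [[0.1,0,0],[0.2,0,0],[0.3,0,0],[0.3,0,0]], "roll": [0,0,0,0]}}

```text
time_s: 17.1
tcp_pos: [0.4635, 0.1326, 0.1158]
eef_rot: [179.5, -0.0, -51.2]
contact_force: [0.3, -1.2, -0.9]
gripper_width: 0.0118
```

```bash
python3 - <<'E'
from h import *
c=vision.capture("wrist");prof(c)
go(.4401,.1616,.1155,-51.1)
E
```

```text
tip along 22.0 lateral -0.1 mm, underside z 94.1
-70 100.4; -65 199.3; -60 217.0; -55 186.9; -50 100.9; -45 100.4; -40 100.0; -35 99.6; -30 99.4; -25 98.9; -20 98.5; -15 98.1; -10 97.8; -5 97.2; 0 96.9; 5 103.2; 10 103.1; 15 103.3; 20 103.2; 25 103.4; 30 103.1; 35 103.1; 40 103.2; 45 102.2; 
tcp [0.4632 0.1328 0.1158] rot [ 1.7947e+02 -4.0000e-02 -5.1250e+01] F [-0.2  0.  -1.6] w 0.0115
shift norm [-0.461  0.     0.004] roll -0.0008
```

Request:
{"fn": "move_arm", "kwargs": {"fingers": [0.05,0.05,0.05,0.05], "xyz": [[0.05,0,0.008],[0.15,0,0.015],[0.25,0,0.015],[0.25,0,0.015]], "roll": [0,0,0,0]}}

```text
time_s: 17.55
tcp_pos: [0.4762, 0.1166, 0.1145]
eef_rot: [179.5, -0.0, -51.3]
contact_force: [-0.1, 1.1, -2.0]
gripper_width: 0.0119
```

```bash
python3 - <<'E'
from h import *
c=vision.capture("wrist");prof(c)
go(.4401,.1616,.1155,-51.1)
E
```

```text
tip along 42.5 lateral -0.3 mm, underside z 92.8
-70 150.8; -60 139.0; -55 139.1; -50 105.5; -45 197.7; -40 215.0; -35 185.8; -30 99.4; -25 99.1; -20 98.7; -15 98.4; -10 98.1; -5 97.5; 0 97.3; 5 103.3; 10 103.1; 15 103.2; 20 103.2; 25 103.1; 30 103.1; 35 103.1; 40 103.3; 45 103.1; 50 103.2; 55 103.3; 60 103.2; 65 102.5; 
tcp [0.476  0.1167 0.1145] rot [ 1.7945e+02 -3.0000e-02 -5.1300e+01] F [-0.1 -0.7 -0.9] w 0.0117
shift norm [-0.718 -0.001 -0.013] roll -0.0011
```

Request:
{"fn": "move_arm", "kwargs": {"fingers": [0.05,0.05,0.05,0.05], "xyz": [[0,0,0.008],[0.05,0,0.01],[0.1,0,0.01],[0.1,0,0.01]], "roll": [0,0,0,0]}}

```text
time_s: 18.0
tcp_pos: [0.4816, 0.1104, 0.1141]
eef_rot: [179.5, -0.1, -51.3]
contact_force: [0.4, -0.4, 3.0]
gripper_width: 0.0118
```

```bash
python3 - <<'E'
from h import *
c=vision.capture("wrist");prof(c)
go(.4401,.1616,.1155,-51.1)
E
```

```text
tip along 51.0 lateral 0.1 mm, underside z 92.3
-70 138.4; -65 140.5; -60 150.4; -50 138.5; -45 129.5; -40 98.6; -35 204.1; -30 187.6; -25 99.3; -20 99.0; -15 98.6; -10 98.1; -5 97.8; 0 97.4; 5 103.2; 10 103.2; 15 103.1; 20 103.3; 25 103.4; 30 103.2; 35 103.1; 40 103.1; 45 103.2; 50 103.2; 55 103.2; 60 103.1; 65 113.3; 
tcp [0.4816 0.1104 0.114 ] rot [ 1.795e+02 -7.000e-02 -5.130e+01] F [ 2.2 -0.6  1.7] w 0.0119
shift norm [-0.824  0.005 -0.02 ] roll -0.0011
```

Request:
{"fn": "move_arm", "kwargs": {"fingers": [0.05,0.05,0.05,0.05], "xyz": [[0.03,0,0],[0.06,0,0],[0.09,0,0],[0.09,0,0]], "roll": [0,0,0,0]}}

```text
time_s: 18.45
tcp_pos: [0.4863, 0.1046, 0.1141]
eef_rot: [179.5, -0.1, -51.3]
contact_force: [-0.1, 0.3, 2.3]
gripper_width: 0.0117
```

```bash
python3 - <<'E'
from h import *
c=vision.capture("wrist");prof(c)
go(.4401,.1616,.1155,-51.1)
E
```

```text
tip along 58.4 lateral 0.2 mm, underside z 92.4
-65 138.2; -60 138.6; -55 150.3; -45 138.0; -40 138.6; -35 118.1; -30 195.9; -25 214.2; -20 185.8; -15 99.3; -10 99.1; -5 98.6; 0 98.2; 5 103.1; 10 103.2; 15 103.3; 20 103.1; 25 103.3; 30 103.1; 35 103.1; 40 103.3; 45 103.1; 50 103.1; 55 103.1; 60 103.3; 65 125.6; 
tcp [0.4864 0.1047 0.1141] rot [ 1.7951e+02 -9.0000e-02 -5.1300e+01] F [ 0.3 -0.4  1.9] w 0.0116
shift norm [-0.917  0.007 -0.019] roll -0.0011
```

Request:
{"fn": "move_arm", "kwargs": {"fingers": [0.05,0.05,0.05], "xyz": [[0.03,0,0],[0.05,0,0],[0.05,0,0]], "roll": [0,0,0]}}

```text
time_s: 18.8
tcp_pos: [0.489, 0.1014, 0.1141]
eef_rot: [179.5, -0.1, -51.3]
contact_force: [-0.3, 1.2, 2.5]
gripper_width: 0.0116
```

Request:
{"fn": "move_arm", "kwargs": {"fingers": [0.05,0.05,0.05], "xyz": [[0.03,0,0],[0.05,0,0],[0.05,0,0]], "roll": [0,0,0]}}

```text
time_s: 19.1
tcp_pos: [0.4913, 0.0986, 0.1142]
eef_rot: [179.5, -0.0, -51.3]
contact_force: [-3.9, 3.7, 5.5]
gripper_width: 0.012
```

```bash
cat >> h.py <<'E'
def tilt(c):
    w=cloud(c).reshape(-1,3);w=w[np.isfinite(w[:,2])];d=np.c_[(w[:,:2]-[.567,.0045])@U,(w[:,:2]-[.567,.0045])@V]
    q=(np.hypot(*d.T)<.068)&(w[:,2]>.098)&(w[:,2]<.108)
    A=np.c_[d[q],np.ones(q.sum())];z=w[q][:,2]
    s=np.linalg.lstsq(A,z,rcond=None)[0];g=abs(A@s-z)<.001;print("plate slope u,v,z",np.linalg.lstsq(A[g],z[g],rcond=None)[0].round(4),g.sum())
E
python3 - <<'E'
from h import *
c=vision.capture("wrist");prof(c);tilt(c)
F=[]
for i in range(6): F.append(r.get_state()["contact_force"]);vision.capture("wrist") if i<3 else 0
F=np.array(F);print(F.round(1),(F.mean(0)[:2]@U).round(2))
E
```

```text
tip along 66.3 lateral 0.3 mm, underside z 92.5
-55 138.7; -50 139.1; -45 150.6; -35 138.8; -30 132.6; -25 98.9; -20 198.7; -15 187.9; -10 183.6; -5 99.1; 0 98.8; 5 103.3; 10 103.2; 15 103.4; 20 103.5; 25 103.3; 30 103.2; 35 103.3; 40 103.3; 45 103.3; 50 103.3; 55 103.3; 60 103.3; 65 125.8; 70 136.3; 75 136.1; 
plate slope u,v,z [-0.0017  0.0002  0.1032] 26064
[[-3.6  3.6  4.8]
 [-3.2  3.7  4.5]
 [-3.7  3.9  3.5]
 [-3.4  4.   5.3]
 [-3.4  4.   5.3]
 [-3.4  4.   5.3]] -5.22
```

The blade is snug: axial drag rose to about 5 N, and the plate slope is only 0.0017 rad, well inside 0.012. The tip is 66 mm past the shell face and the forces are steady, so I'm handing in.

```bash
python3 - <<'E'
from h import *
print(r.get_state()["qd"].round(2));print(r.close_job())
E
```

```text
[-0.01 -0.12 -0.1   0.09  0.11 -0.07]
the job is handed in; nothing more can be done
None
```

I set the check plate on the rim and slid the feeler blade under it until it dragged snugly. I handed the job in at about 19 s with the blade still held; no verdict was reported.

- **Plate:** I lowered it between the lugs and opened the fingers only once the rim was carrying its weight. The close-up check after release showed it level (depth slope below 0.0005).
- **Blade:** I took it by the tab, with a 50 N grip command and 11.8 mm between the fingers, and slid it in along the notch.
- **Last checks:**
  - The tip was about 66 mm past the shell face and 0.3 mm off the notch axis, and the yaw matched the notch.
  - Drag along the notch was about 5 N and steady, with about 5 N upward.
  - The plate tilt was about 0.0017 rad, so its edge was lifted about 0.25 mm. The joints were at rest.
- **Disagreements:**
  - The top and wrist cameras differed by about 3 mm on the drum position. The wrist camera agreed with the held plate, so I used it.
  - After release, both cameras' plate-centre fits were partly hidden and were 4–6 mm off the drum centre, in different directions. I relied on the pose at release instead.
  - The wrist depth read about 1.8 mm low, and I allowed for that.
- **Not measured:** I had no direct reading of the force between blade and plate. I inferred it from the drag and the slight tilt. I also did not re-measure the bystanders at the end; the later pictures showed no sign that any had moved.

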